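# Pin the loose flange ring to the pump's flange

### The job

Line up the pump's outlet flange for its bolts: take the orange-handled alignment pin from the black tool block, put it down into a bolt hole of the grey loose ring and, bearing down only lightly, swing the ring clockwise (seen from above) until the pin drops into a hole of the blue flange hidden underneath. Push it home until its collar sits flat on the ring, and let go; never force the pin, and leave everything else on the bench where it is.

Things in the scene. Friction and masses are not known exactly. Their poses are not given: they have to be found in the camera images.
- pin_grip (a point): Alignment pin, 99 mm long, 0.11 to 0.22 kg; at first it stands upright and loose in one of the two holes of the black tool block (either one), collar on the block's top, and lifts straight out. This point is the middle of its orange round handle (20 mm in diameter, 50 mm long), on the axis; z runs along the axis to the handle's end.
- pin_collar (a point): The same pin: centre of the underside of its steel collar (31 mm in diameter, 5 mm thick, directly below the handle), 30 mm below pin_grip. It rests on the ring's top when the pin is home.
- pin_end (a point): The same pin: centre of the flat lower end of its steel shank (16 mm in diameter, 44 mm long below the collar, its last 5 mm tapering to 12 mm), 74 mm below pin_grip.
- pump: Fixed blue booster pump with a grey motor and an outlet that points straight up. The origin is on the table, under the outlet's vertical axis; x points along the motor, away from the robot. On the outlet lie, from below: a fixed blue flange, a 4 mm black gasket (inside the bolt circle), and a grey loose ring that can only turn about the outlet's axis.
- flange_face (a point): Centre of the fixed blue flange's top face, on the outlet's axis, 150 mm above the table, 4 mm below the ring's underside. The flange is 165 mm in diameter and 16 mm thick, with four 18 mm holes right through, equally spaced on a 125 mm circle, clear below. Which way the holes point is not known: each starts 0.15 to 1.35 rad clockwise, seen from above, of a hole of the ring, hidden under it.
- stub_top (a point): Centre of the top of the yellow dust cap (57 mm in diameter) on the 50 mm pipe stub that stands up in the middle of the ring, on the outlet's axis, 214 mm above the table: the tallest thing near the ring.
- ring (a joint): Angle of the grey loose ring (165 mm in diameter, 16 mm thick, underside 154 mm and top 170 mm above the table, four holes) about the outlet's axis, rad; it grows anticlockwise seen from above. At 0 its holes lie at 45, 135, 225 and 315 degrees from the pump's x axis. It stays where it is left; about 3 N at a bolt hole turns it.
- ring_hole0 (a point): Centre of the upper mouth of a bolt hole of the grey ring, 170 mm above the table, 62.5 mm from the outlet's axis; at 45 degrees from the pump's x axis when the ring stands at 0. It moves with the ring. The hole is 18 mm in diameter and vertical.
- ring_hole1 (a point): The same for the hole at 135 degrees.
- ring_hole2 (a point): The same for the hole at 225 degrees.
- ring_hole3 (a point): The same for the hole at 315 degrees.
- rack: Fixed black plastic tool block, 160 x 60 x 52 mm, long along its own x; the origin is under its centre. Two vertical 19 mm holes go right through it, 45 mm either side of the centre along x.
- punch_grip (a point): A blue-handled punch (handle 22 mm in diameter, 42 mm long; this point is at its middle), standing in the other hole of the tool block. Leave it there.
- wrench: Loose steel spanner, 200 mm long, lying on the bench to the right. Leave it.
- tape: Loose yellow roll of thread tape, 50 mm in diameter, 19 mm high, in front of the pump. Leave it.
- valve: Loose brass ball valve with a red lever, about 100 mm long and 51 mm high, in front of the pump. Leave it.
- tee: Loose grey plastic pipe tee, about 84 mm long and 40 mm high, left of the pump. Leave it.
- bolt: Loose steel flange bolt, 60 mm long with a 24 mm hexagon head, lying in front of the pump. Leave it.
- bolt2: A second bolt of the same kind, left of the motor. Leave it.

How it is judged:
By the outcome, as a careful person would: the job done as asked, in the order asked, and still so for the second after the job is handed in, with the robot touching nothing.
It also fails if it takes over 64 s, if anything falls off the work surface, if the arm or the gripper's body presses on something with over 40 N, if the wrist force passes 120 N, or if a joint passes its speed limit or range.

### The arm

A 6-joint arm with a two-finger parallel gripper is mounted at the origin on the work surface. World frame = base frame: x ahead of the robot, y to its left, z up, the work surface at z = 0. Lengths are in mm, angles in rad, forces in N, time in s.
With the tool pointing down it reaches from about 250 to 800 mm from the base axis. Payload 8.5 kg.
Tool frame: the origin (TCP) lies where the fingers leave the gripper's body, on its centre line; the fingertips stand 73 mm ahead of it and the grasp point (between the pads) lies 54 mm ahead of it (env.tips_ahead is the distance from the TCP to the fingertips, in mm); y points along the fingers, z is the direction in which the jaws open and shut, and the axes are right-handed (so a half turn about y gives the same grasp; the last joint's range is limited). The gripper opens to 85 mm and grips with 20 to 120 N. Pads are 22 mm wide; open, the fingers measure 114 mm over their backs; the gripper's body (76 mm by 85 mm) begins 54 mm behind the grasp point. The pads swing forward as they close: fully open they stand 13 mm farther back than shut.
Start: joints at [-1.333, 0.238, -0.013, 1.319, 0, 1.571], TCP at [123.661, -510.191, 303.876] pointing down, gripper open.
Joint ranges: [-2.66, 2.66], [-1.03, 1.9], [-1.14, 1.46], [-1.82, 2.27], [-1.45, 1.34], [-3.14, 3.14]. Speed limits (rad/s): [2.22, 2.22, 2.79, 3.14, 3.14, 3.14].

### API

Orientations are given as a 3x3 rotation matrix whose columns are the frame's x, y, z axes.
In Python, from station import telemetry, viewer, env, spotter gives the robot as it stands.
- The arm moves only by the shell command python3 -m handwheel 'ROWS' [OPENING] [FORCE]. ROWS is JSON, a list of rows, each an object of numbers: "x", "y", "z": the shift along the tool's x, y, z in mm; "roll": the turn about the tool's y in degrees. A call has 1 to 5 rows; each row shifts and turns the commanded pose from where the row before left it, along the tool's axes as they then stand; what a row does not reach is not made up. A row lasts 1/10 s, in which the tool goes at most 50 mm and 8.59 degrees, less where a joint would pass 70% of its speed; a pose out of reach is approached as far as the arm can. A call with a gripper value outside its range is refused whole. OPENING is the closure, from 0 (fully open) to 1 (shut), set as the call begins (- or left out, the last holds). The fingers move at their own pace and stop on an object; FORCE is the grip in N (left out, the last holds). Time passes only in rows, so rows that do not move let the fingers close. It gives the time, the measured TCP pose, the force and the opening at its end, in the units of the state.
- telemetry.read_state(): the state, without advancing time (a new reading comes with each control period).
- viewer.snapshot(name): name is "side" or "top"; returns a dict with "pixels" (384x512x3 uint8, red, green, blue), "z_map" (384x512 float32, mm along the optical axis (not along the pixel's ray), 0 where there is no reading), "fx", "fy", "cx", "cy" (pixels), "xyz" and "orientation" of the camera in the world. Camera axes: x right, y down, z forward; pixel columns grow to the right and rows downward; lengths in mm; the calibration is good to about 2 mm. A picture is of the moment at which its call begins.
- env.close_job(): hands the job in, once; it reports no verdict.
Trained networks look in a picture, given as the dict that the camera call returned (one of the last four; its "shot" number tells which), for a name from the list of things; names that differ only in an ending like _2 or _b are one class to them, and where a whole thing is asked for, a point or a joint stands for the part that bears it (a point fixed in the world has none). Each returns a list of dicts, best first, with "p" (0 to 1); they miss things now and then, are a little off and sometimes report something else, mostly with a low value. They report only what shows in the picture. A call takes as long as a camera call.
- spotter.look_for(picture, name): "position" ([x, y, z] in mm, in world coordinates, good to about 4 mm: the middle of the surface that is visible of it).
- spotter.masks_of(picture, name): "region" (384x512 bool, what is visible of it).
The state is a dict: "t": time; "joint_positions": joint angles; "joint_vel": joint speeds; "joint_torque": joint torques, N m; "position": TCP position; "eef_rot": TCP orientation; "ft_force": force on the tool from outside, world axes, zero at the start; "moment": the same for the moment, N m; "gripper_width": finger opening in mm.
Only numpy, scipy, OpenCV 4.12 (cv2) and the standard library are available. Lean on these libraries where they do the work, as an engineer would, in place of code of your own. Each camera call takes 0.05 s, during which the arm holds its last target. There are 200 camera calls.

## Working session

There is one attempt and no reset: what is moved stays moved. The work goes in short steps, Python scripts to look and compute and a shell command to move; the robot and the scene stay as the last step left them, time stands still between calls to the robot, and variables do not carry over. Pictures are saved under pics/ and viewed, about 8 in all and at most 12, crops included, and the job is handed in when it is done.

```bash
ls; mkdir -p pics
cat > h.py <<'E'
import numpy as np, cv2
from station import telemetry, viewer, env, spotter
def save(im,name,crop=None,s=1):
    p=im["pixels"]
    if crop: r0,r1,c0,c1=crop; p=p[r0:r1,c0:c1]
    cv2.imwrite("pics/"+name,cv2.resize(p[...,::-1],None,fx=s,fy=s,interpolation=cv2.INTER_CUBIC))
def pts(im):
    z=im["z_map"]; v,u=np.mgrid[:384,:512]
    c=np.stack([(u-im["cx"])/im["fx"]*z,(v-im["cy"])/im["fy"]*z,z],-1)
    return c@np.array(im["orientation"]).T+np.array(im["xyz"])
E
python3 - <<'E'
from h import *
np.set_printoptions(precision=1,suppress=True)
a=viewer.snapshot("top"); b=viewer.snapshot("side")
cv2.imwrite("pics/a.png",np.hstack([a["pixels"],b["pixels"]])[...,::-1][:, :] if 0 else cv2.resize(np.vstack([a["pixels"],b["pixels"]])[...,::-1],(400*1,600)))
save(a,"top.png",s=1.5); save(b,"side.png",s=1.5)
for n,i in(("top",a),("side",b)):
    print(n,np.array(i["xyz"]),np.array(i["orientation"]).tolist(),i["fx"],i["cx"],i["cy"])
    for k in["pin_grip","punch_grip","rack","pump","stub_top","ring","ring_hole0","valve","tape"]:
        print(k,[(np.array(r["position"]),round(r["p"],2)) for r in spotter.look_for(i,k)[:4]])
s=telemetry.read_state();print(s)
E
```

```text
pics
top [ 359.5  -37.7 1432.2] [[-0.022504681781628663, -0.9928253977490529, 0.11743623326019349], [-0.9995299957986639, 0.019898184181782703, -0.023320586720551498], [0.02081650298754665, -0.11790586012027901, -0.9928065679439609]] 446.3086156918617 254.080248720247 186.2342276109118
pin_grip []
punch_grip []
rack [(array([ 509.2, -290.3,   52.9]), 0.88)]
pump [(array([644.3, -22.2, 170.4]), 0.8)]
stub_top [(array([639.1, -21.6, 167.1]), 0.86)]
ring []
ring_hole0 [(array([580. ,  -1.7, 169.5]), 0.68)]
valve [(array([390.2,  10.4,  35.7]), 0.71)]
tape [(array([373.3, 167.6,  18. ]), 0.7)]
side [  458.9 -1123.    937. ] [[0.9987480739353347, -0.01390594835412783, 0.04805111248276974], [-0.04683330073914464, -0.5974569644822646, 0.8005322089294813], [0.017576312250762227, -0.8017803939932743, -0.5973602539972453]] 492.7883422377556 258.31787127505 191.24088889049557
pin_grip [(array([581.8, -31.8, 168.2]), 0.71), (array([ 558.4, -307.7,   77.4]), 0.61)]
punch_grip [(array([ 473.4, -291.8,   79. ]), 0.73), (array([ 388.7, -129.5,   19. ]), 0.58)]
rack [(array([ 514.1, -313.2,   52.6]),
[... 180 characters left out ...]
ing [(array([577.2, -33.6, 166.9]), 0.57)]
ring_hole0 [(array([576.2, -31.4, 172.3]), 0.8), (array([ 559. , -307.3,   80. ]), 0.38)]
valve [(array([391.4,  -7.1,  32.7]), 0.56)]
tape [(array([376. , 162.4,  14.9]), 0.53), (array([ 558.7, -306.1,   77.2]), 0.2)]
{'t': 1.0, 'joint_positions': array([-1.3,  0.2, -0. ,  1.3, -0. ,  1.6]), 'joint_vel': array([-0., -0.,  0.,  0.,  0.,  0.]), 'joint_torque': array([  0. , -53.9,  34.7,   0. ,  -0. ,  -0. ]), 'position': array([ 123.7, -510.2,  303.9]), 'eef_rot': array([[-1. , -0. ,  0.2],
       [-0.2,  0. , -1. ],
       [ 0. , -1. , -0. ]]), 'ft_force': array([ 0.2, -0.5, -0.1]), 'moment': array([0., 0., 0.]), 'gripper_width': 85.30059675145732}
```

View pics/top.png

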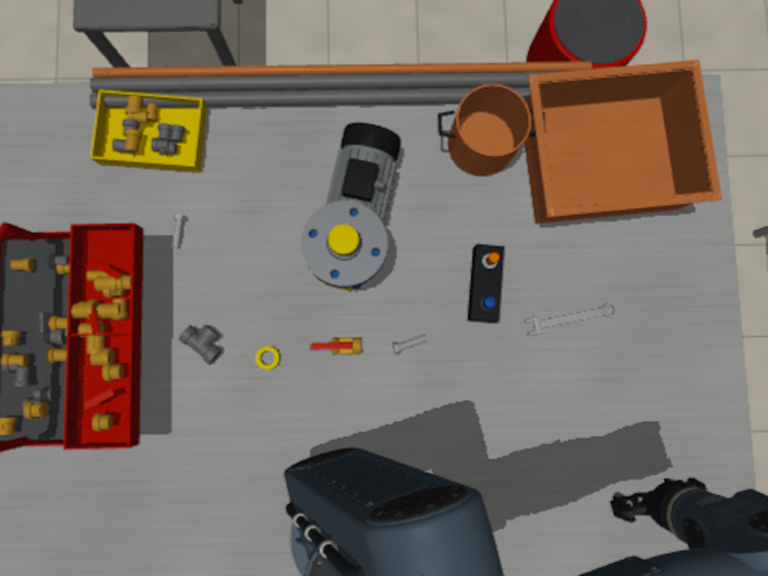

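View pics/side.png

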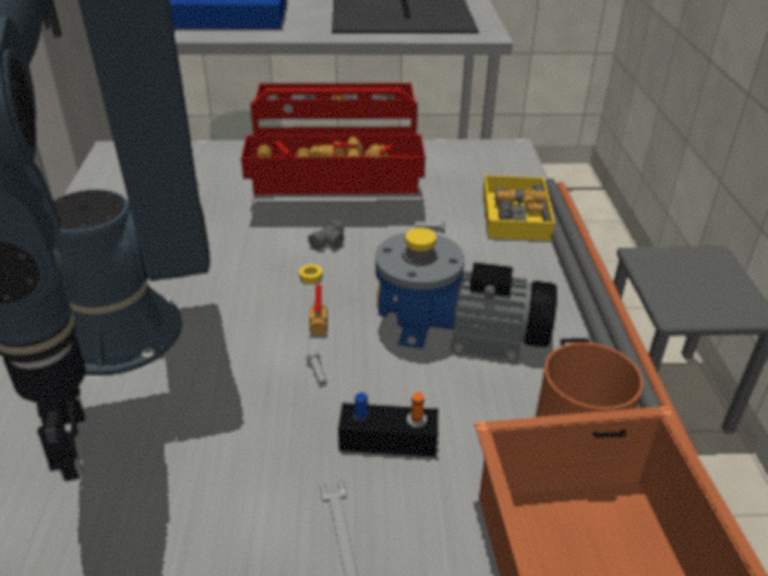

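The top view shows the yellow cap at about (343,240), with ring holes at (353,212), (375,252), (334,274) and (313,233). The orange pin is at (490,258) in the block and the blue punch at (489,303). Next I measure these from colour and depth.

```bash
cat > m.py <<'E'
from h import *
np.set_printoptions(precision=1,suppress=True)
def ray(im,u,v,z):
    d=np.array(im["orientation"])@np.array([(u-im["cx"])/im["fx"],(v-im["cy"])/im["fy"],1]); o=np.array(im["xyz"])
    return o+d*(z-o[2])/d[2]
for n in("top","side"):
    a=viewer.snapshot(n); P=pts(a); hsv=cv2.cvtColor(a["pixels"],cv2.COLOR_RGB2HSV); H,S,V=[hsv[...,i].astype(int) for i in range(3)]
    def blobs(m,mn=6):
        k,l,st,c=cv2.connectedComponentsWithStats(m.astype(np.uint8)); return [(c[i],st[i,4],l==i) for i in range(1,k) if st[i,4]>=mn]
    x,y,z=P[...,0],P[...,1],P[...,2]
    for c,ar,m in blobs((z>203)&(z<225)&(x>500)&(x<760)&(abs(y)<200)&(S>120),30): print(n,"cap",c,ar,ray(a,*c,214),np.median(z[m]))
    near=(abs(x-640)<110)&(abs(y+20)<110)
    for c,ar,m in blobs((z>160)&(z<180)&near&(S<90),200): print(n,"ring",c,ar,ray(a,*c,170))
    for c,ar,m in blobs((S>90)&(H>95)&(H<125)&near&(z>100)): print(n,"hole",c,ar,ray(a,*c,170),ray(a,*c,150),np.median(z[m]))
    rk=(x>400)&(x<640)&(y<-220)&(y>-380)
    for c,ar,m in blobs((S>120)&(H<18)&rk&(z>55)): print(n,"pin",c,ar,np.median(P[m],0),np.percentile(P[m],[2,98],0).tolist(),ray(a,*c,82))
    for c,ar,m in blobs((S>120)&(H>95)&(H<130)&rk&(z>55)): print(n,"punch",c,ar,np.median(P[m],0))
    for c,ar,m in blobs((z>45)&(z<60)&rk&(V<70),100): print(n,"rack",c,ar,ray(a,*c,52),cv2.minAreaRect(P[m][:,:2].astype(np.float32)))
E
python3 m.py
```

```text
top cap [228.9 159.3] 324 [579.9   1.7 214. ] 213.34393976393676
top ring [229.5 158.4] 1779 [590.4   1.2 170. ]
top hole [235.6 141.4] 22 [640. -17. 170.] [644.4 -16.6 150. ] 149.64912568438262
top hole [208.5 155.5] 24 [600.1  61.3 170. ] [603.9  62.9 150. ] 150.44205350617722
top hole [250. 168.] 21 [561.5 -56.8 170. ] [564.7 -57.1 150. ] 148.16102871303042
top pin [328.3 172. ] 48 [ 555.1 -293.4  105.4] [[548.1282543894192, -305.86819895299755, 63.27821317417673], [564.8370820028997, -287.2904019732282, 111.68323610735175]] [ 558.5 -298.2   82. ]
top punch [325.9 201.5] 57 [ 467.6 -284.3   96.7]
top rack [324.2 189.6] 775 [ 507.8 -288.8   52. ] ((512.1580810546875, -290.65240478515625), (58.235191345214844, 160.36221313476562), 83.49364471435547)
side cap [280.1 158.7] 241 [582.6  -8.7 214. ] 213.54624963311198
side ring [283.7 175.2] 1202 [593.4 -23.4 170. ]
side hole [286.1 195.8] 465 [ 591.2 -116.5  170. ] [594.6 -90.3 150. ] 137.11410536826463
side pin [277.8 270.9] 129 [ 558.3 -305.5   90.9] [[550.1446201748175, -309.48832081229097, 62.27783529593602], [566.4387888027434, -291.9871425325684, 109.50681704373203]] [ 559.3 -296.4   82. ]
side punch [240.4 270.7] 131 [ 469.3 -295.9   84.3]
side rack [257.8 281.2] 1047 [ 511.8 -300.2   52. ] ((514.8751220703125, -294.193603515625), (64.1740951538086, 156.89715576171875), 82.83793640136719)
```

```bash
cat > go.py <<'E'
# go.py x y z jaw_deg : roll still needed, and the shift in tool axes after that roll (TCP target)
import sys; from h import *
np.set_printoptions(precision=1,suppress=True)
s=telemetry.read_state(); R=s["eef_rot"]; p=s["position"]; t=np.array([float(v) for v in sys.argv[1:4]])
jaw=np.degrees(np.arctan2(R[1,2],R[0,2])); goal=float(sys.argv[4]) if len(sys.argv)>4 else jaw
roll=jaw-goal; Rn=R@cv2.Rodrigues(np.array([0,np.radians(roll),0]))[0]
print("t %.1f p"%s["t"],p,"jaw %.1f roll %.1f"%(jaw,roll),"shift tool",Rn.T@(t-p),"down",R[:,1],"F",s["ft_force"],"w %.1f"%s["gripper_width"], "q",s["joint_positions"])
E
python3 -m handwheel '[{"roll":7},{"roll":7},{"roll":6.6}]' 0 30; python3 go.py 558 -297 210 -97
```

```text
t 1.1 p [ 123.6 -510.2  303.9] jaw -76.4 roll 20.6 shift tool [-405.1   93.9 -264.5] down [-0.  0. -1.] F [ 0.9  0.  -0.8] w 85.8 q [-1.3  0.2 -0.   1.3 -0.   1.6]invalid input at $[0]: expected keys x, y, z, roll
```

```bash
python3 -m handwheel '[{"x":0,"y":0,"z":0,"roll":7},{"x":0,"y":0,"z":0,"roll":7},{"x":0,"y":0,"z":0,"roll":6.6},{"x":-40,"y":0,"z":-26,"roll":0},{"x":-40,"y":0,"z":-26,"roll":0}]' 0 30; python3 go.py 558 -297 210 -97
```

```text
t: 1.6
position: [209.4, -468.3, 303.8]
eef_rot: [[-0.992, 0.0, -0.125], [0.125, 0.0, -0.992], [-0.0, -1.0, -0.0]]
ft_force: [1.2, -0.8, 0.8]
gripper_width: 85.0
t 1.6 p [ 209.4 -468.3  303.8] jaw -97.2 roll -0.2 shift tool [-325.1   93.8 -212.5] down [ 0.  0. -1.] F [ 1.2 -0.8  0.8] w 85.0 q [-1.2  0.2 -0.   1.3  0.   2.1]
```

```bash
python3 -m handwheel '[{"x":-40,"y":0,"z":-26,"roll":0},{"x":-40,"y":0,"z":-26,"roll":0},{"x":-40,"y":0,"z":-26,"roll":0},{"x":-40,"y":0,"z":-26,"roll":0},{"x":-40,"y":0,"z":-26,"roll":0}]'; python3 go.py 558 -297 210 -97
```

```text
t: 2.1
position: [425.3, -362.4, 304.0]
eef_rot: [[-0.993, 0.0, -0.121], [0.121, -0.0, -0.993], [-0.0, -1.0, 0.0]]
ft_force: [0.9, -0.4, 0.2]
gripper_width: 85.3
t 2.1 p [ 425.3 -362.4  304. ] jaw -97.0 roll 0.0 shift tool [-123.7   94.1  -81.1] down [ 0. -0. -1.] F [ 0.9 -0.4  0.2] w 85.3 q [-0.7  0.3  0.1  1.3 -0.   2.6]
```

```bash
python3 -m handwheel '[{"x":-42,"y":0,"z":-27,"roll":0},{"x":-42,"y":0,"z":-27,"roll":0},{"x":-39.7,"y":0,"z":-27.1,"roll":0},{"x":0,"y":40,"z":0,"roll":0},{"x":0,"y":30,"z":0,"roll":0}]'; python3 go.py 558 -297 138 -97
python3 - <<'E'
from h import *
a=viewer.snapshot("side"); save(a,"s2.png",(200,330,200,360),5)
E
```

```text
t: 2.6
position: [558.0, -296.9, 232.3]
eef_rot: [[-0.993, 0.0, -0.119], [0.119, -0.0, -0.993], [-0.0, -1.0, 0.0]]
ft_force: [-0.8, -0.8, -0.2]
gripper_width: 85.1
t 2.6 p [ 558.  -296.9  232.3] jaw -96.8 roll 0.2 shift tool [-0.  94.3  0.1] down [ 0. -0. -1.] F [-0.8 -0.8 -0.2] w 85.1 q [-0.5  0.5  0.1  1.2  0.   2.8]
```

View pics/s2.png

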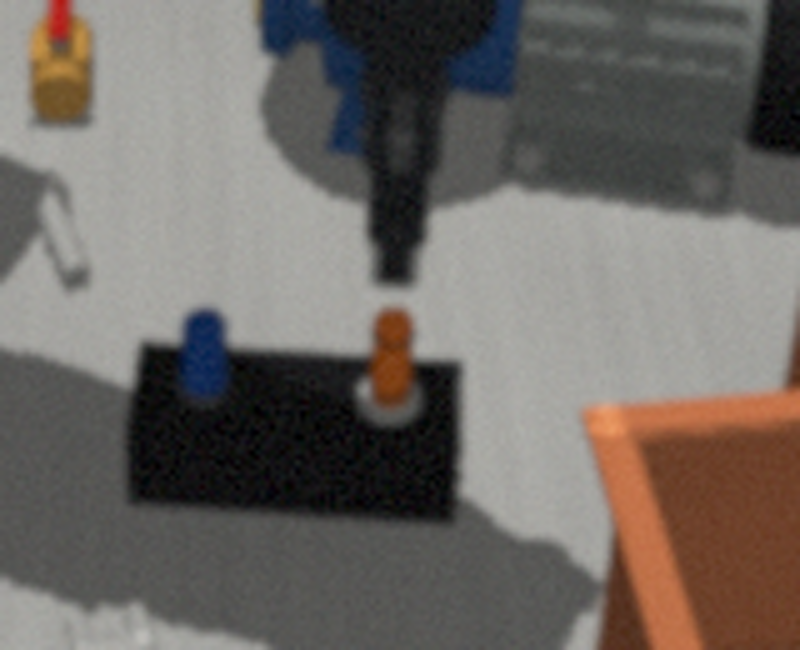

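The fingers (column ~397) are lined up above the orange handle (column ~392), which stands about 90 mm from the blue punch. I'll go down and grip.

```bash
python3 -m handwheel '[{"x":0,"y":40,"z":0,"roll":0},{"x":0,"y":34,"z":0,"roll":0},{"x":0,"y":20,"z":0,"roll":0},{"x":0,"y":0,"z":0,"roll":0}]' && python3 -m handwheel '[{"x":0,"y":0,"z":0,"roll":0},{"x":0,"y":0,"z":0,"roll":0},{"x":0,"y":0,"z":0,"roll":0},{"x":0,"y":0,"z":0,"roll":0},{"x":0,"y":0,"z":0,"roll":0}]' 1 40 && python3 -m handwheel '[{"x":0,"y":0,"z":0,"roll":0},{"x":0,"y":0,"z":0,"roll":0},{"x":0,"y":0,"z":0,"roll":0}]'; python3 go.py 558 -297 138 -97
```

```text
t: 3.05
position: [554.9, -297.6, 137.6]
eef_rot: [[-0.993, -0.004, -0.122], [0.122, 0.002, -0.993], [0.005, -1.0, -0.002]]
ft_force: [-0.4, -0.1, -0.4]
gripper_width: 85.5
t: 3.55
position: [556.7, -298.2, 140.8]
eef_rot: [[-0.993, 0.001, -0.121], [0.121, -0.0, -0.993], [-0.001, -1.0, 0.0]]
ft_force: [-0.4, 0.8, 4.3]
gripper_width: 19.4
t: 3.85
position: [556.7, -298.2, 140.8]
eef_rot: [[-0.993, 0.001, -0.121], [0.121, -0.001, -0.993], [-0.001, -1.0, 0.0]]
ft_force: [-0.6, 1.1, 5.4]
gripper_width: 19.0
t 3.9 p [ 556.7 -298.2  140.8] jaw -97.0 roll 0.0 shift tool [-1.2  2.8 -1.3] down [ 0. -0. -1.] F [-0.6  1.1  5.4] w 19.0 q [-0.5  0.5 -0.   1.   0.   2.8]
```

```bash
python3 -m handwheel '[{"x":0,"y":-10,"z":0,"roll":0},{"x":0,"y":-20,"z":0,"roll":0},{"x":0,"y":-40,"z":0,"roll":0},{"x":0,"y":-50,"z":0,"roll":0},{"x":0,"y":-40,"z":0,"roll":0}]' && python3 -m handwheel '[{"x":0,"y":-30,"z":0,"roll":0},{"x":0,"y":0,"z":0,"roll":0}]'; python3 go.py 562 -58.5 330 -15;  python3 - <<'E'
from h import *
a=viewer.snapshot("side"); save(a,"s3.png",(100,290,200,360),4)
E
```

```text
t: 4.35
position: [556.1, -297.9, 302.9]
eef_rot: [[-0.993, 0.001, -0.121], [0.121, -0.0, -0.993], [-0.001, -1.0, 0.0]]
ft_force: [1.3, -0.8, -2.3]
gripper_width: 19.0
t: 4.55
position: [557.2, -298.6, 335.1]
eef_rot: [[-0.993, 0.006, -0.121], [0.121, -0.003, -0.993], [-0.007, -1.0, 0.003]]
ft_force: [-0.2, -1.7, -2.3]
gripper_width: 18.9
t 4.5 p [ 557.2 -298.6  335.1] jaw -97.0 roll -82.0 shift tool [-233.1    4.3  -57.5] down [ 0. -0. -1.] F [-0.2 -1.7 -2.3] w 18.9 q [-0.5  0.4  0.3  1.5  0.   2.8]
```

View pics/s3.png

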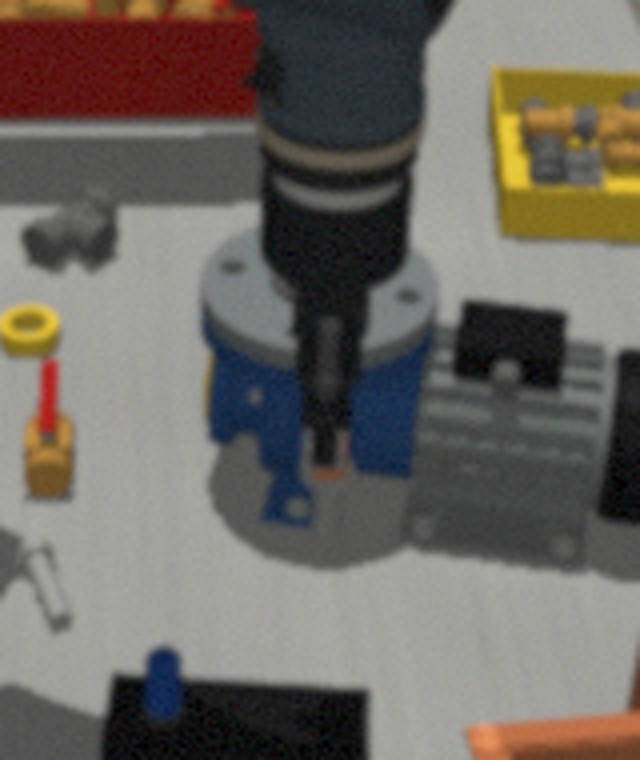

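The fingers hold something orange at (325,473). The steel collar and shank below it aren't distinct against the grey shadow, so I'll check with depth.

Run:
```python
from h import *
np.set_printoptions(precision=0,suppress=True,linewidth=200)
s=telemetry.read_state();p=s["position"]
a=viewer.snapshot("side");P=pts(a)
m=(np.hypot(P[...,0]-p[0],P[...,1]-p[1])<35)&(P[...,2]>120)&(P[...,2]<300)
for lo in range(190,290,5):
    k=m&(P[...,2]>=lo)&(P[...,2]<lo+5)
    if k.any(): q=P[k]; print(lo,k.sum(),q.min(0),q.max(0),q.mean(0), a["pixels"][k].mean(0))
```

```text
195 1 [ 563. -303.  200.] [ 563. -303.  200.] [ 563. -303.  200.] [83. 86. 84.]
200 7 [ 554. -307.  201.] [ 565. -303.  204.] [ 559. -305.  203.] [85. 85. 83.]
205 13 [ 554. -308.  205.] [ 567. -301.  210.] [ 560. -305.  208.] [86. 85. 84.]
210 10 [ 554. -306.  210.] [ 567. -301.  214.] [ 561. -304.  213.] [84. 85. 82.]
215 8 [ 554. -307.  215.] [ 567. -302.  218.] [ 558. -305.  217.] [84. 85. 84.]
220 13 [ 554. -307.  220.] [ 567. -300.  224.] [ 561. -305.  221.] [86. 87. 85.]
225 14 [ 553. -309.  225.] [ 567. -300.  230.] [ 560. -305.  228.] [84. 84. 82.]
230 9 [ 553. -309.  230.] [ 566. -303.  234.] [ 559. -305.  232.] [85. 85. 84.]
235 6 [ 553. -309.  235.] [ 561. -303.  237.] [ 557. -306.  236.] [84. 86. 84.]
240 4 [ 550. -315.  244.] [ 562. -311.  245.] [ 557. -313.  244.] [81. 82. 82.]
245 52 [ 546. -317.  245.] [ 575. -291.  250.] [ 560. -307.  248.] [85. 83. 81.]
250 16 [ 548. -312.  250.] [ 574. -296.  255.] [ 560. -307.  252.] [96. 76. 65.]
255 3 [ 553. -312.  256.] [ 569. -303.  260.] [ 560. -309.  258.] [92. 70. 59.]
260 13 [ 547. -317.  261.] [ 569. -302.  265.] [ 558. -314.  262.] [88. 74. 67.]
265 11 [ 546. -321.  266.] [ 569. -303.  270.] [ 557. -314.  268.] [71. 67. 66.]
270 22 [ 546. -324.  270.] [ 569. -302.  274.] [ 557. -317.  272.] [55. 53. 53.]
275 17 [ 546. -323.  275.] [ 568. -305.  280.] [ 555. -319.  278.] [49. 49. 50.]
280 19 [ 546. -323.  280.] [ 565. -312.  285.] [ 554. -318.  282.] [51. 51. 52.]
285 19 [ 546. -324.  285.] [ 565. -313.  290.] [ 554. -319.  287.] [42. 41. 42.]
```

Depth shows the shank from z≈201 to 245 and the collar above it, upright, with its axis about 3 mm from the TCP along tool −x. I'll turn the gripper and go over the near-right ring hole, which I measure at (562.8,-57.1).

```bash
python3 -m handwheel '[{"x":0,"y":0,"z":0,"roll":-8.2},{"x":0,"y":0,"z":0,"roll":-8.2},{"x":0,"y":0,"z":0,"roll":-8.2},{"x":0,"y":0,"z":0,"roll":-8.2},{"x":0,"y":0,"z":0,"roll":-8.2}]' >/dev/null&& python3 -m handwheel '[{"x":0,"y":0,"z":0,"roll":-8.2},{"x":0,"y":0,"z":0,"roll":-8.2},{"x":0,"y":0,"z":0,"roll":-8.2},{"x":0,"y":0,"z":0,"roll":-8.2},{"x":0,"y":0,"z":0,"roll":-8.2}]' >/dev/null&& python3 -m handwheel '[{"x":-30,"y":0,"z":-8,"roll":0},{"x":-40,"y":0,"z":-10,"roll":0},{"x":-40,"y":0,"z":-10,"roll":0},{"x":-40,"y":0,"z":-10,"roll":0},{"x":-40,"y":0,"z":-10,"roll":0}]'; python3 go.py 562.1 -59.8 318 -15
```

```text
t: 6.15
position: [558.1, -100.5, 327.9]
eef_rot: [[-0.259, -0.003, 0.966], [-0.966, 0.001, -0.259], [0.0, -1.0, -0.003]]
ft_force: [0.5, 0.4, -2.1]
gripper_width: 19.5
t 6.2 p [ 558.1 -100.5  327.9] jaw -15.0 roll 0.0 shift tool [-40.4   9.9  -6.6] down [-0.  0. -1.] F [ 0.5  0.4 -2.1] w 19.5 q [-0.2  0.3  0.1  1.4  0.   1.7]
```

```bash
python3 -m handwheel '[{"x":-25,"y":0,"z":-4,"roll":0},{"x":-12,"y":0,"z":-2,"roll":0},{"x":0,"y":0,"z":0,"roll":0},{"x":0,"y":0,"z":0,"roll":0},{"x":0,"y":0,"z":0,"roll":0}]'; python3 go.py 562.1 -59.8 318 -15;  python3 - <<'E'
from h import *
np.set_printoptions(precision=1,suppress=True,linewidth=200)
s=telemetry.read_state();p=s["position"]
a=viewer.snapshot("side");P=pts(a); save(a,"s4.png",(120,220,220,340),5)
m=(np.hypot(P[...,0]-p[0],P[...,1]-p[1])<30)&(P[...,2]>150)&(P[...,2]<300)
for lo in range(175,250,5):
    k=m&(P[...,2]>=lo)&(P[...,2]<lo+5)
    if k.any(): q=P[k]; print(lo,k.sum(),q.min(0),q.max(0),q.mean(0))
E
```

```text
t: 6.65
position: [562.7, -65.9, 329.4]
eef_rot: [[-0.26, -0.001, 0.966], [-0.966, -0.0, -0.26], [0.0, -1.0, -0.001]]
ft_force: [-0.3, -0.2, -1.5]
gripper_width: 18.8
t 6.7 p [562.7 -65.9 329.4] jaw -15.0 roll -0.0 shift tool [-5.8 11.4 -2.2] down [-0. -0. -1.] F [-0.3 -0.2 -1.5] w 18.8 q [-0.1  0.3  0.1  1.4 -0.   1.7]
175 1 [534.3 -65.6 175. ] [534.3 -65.6 175. ] [534.3 -65.6 175. ]
195 2 [562.5 -68.4 196. ] [565.2 -66.7 198. ] [563.9 -67.5 197. ]
200 8 [557.1 -72.7 201.9] [570.3 -66.  204.9] [563.8 -69.9 203. ]
205 12 [556.9 -72.5 205.1] [570.1 -65.6 209.9] [564.  -69.4 207.8]
210 7 [556.7 -72.6 211.1] [566.9 -67.  214.8] [560.7 -69.4 213. ]
215 11 [556.3 -73.7 215.5] [569.4 -65.1 219.7] [562.8 -70.2 218. ]
220 7 [556.4 -75.2 220.5] [569.5 -67.1 224.4] [562.9 -70.2 222.5]
225 13 [556.2 -73.2 225.1] [569.2 -64.6 229.8] [563.1 -69.4 227.4]
230 8 [556.1 -74.7 230.4] [569.2 -65.8 234.9] [561.7 -69.5 233. ]
235 2 [563.4 -72.3 235.7] [565.9 -71.4 236.3] [564.7 -71.8 236. ]
240 19 [548.2 -79.  240.1] [576.3 -55.5 244.9] [561.  -71.4 243. ]
245 30 [550.  -78.6 245. ] [576.5 -54.6 249.5] [563.1 -71.6 246.6]
```

View pics/s4.png

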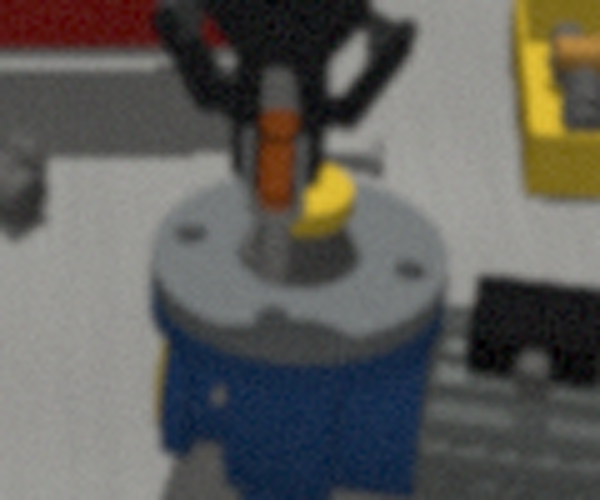

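The side view shows the pin upright over the ring. Its hole is at crop pixel (270,315), below the shank's line at column ~275, and the cap is just to the right behind. I'll compute that hole's position from this camera.

Run:
```python
from h import *
np.set_printoptions(precision=1,suppress=True)
a=viewer.snapshot("side")
def ray(im,u,v,z):
    d=np.array(im["orientation"])@np.array([(u-im["cx"])/im["fx"],(v-im["cy"])/im["fy"],1]); o=np.array(im["xyz"])
    return o+d*(z-o[2])/d[2]
V=a["pixels"].astype(int).sum(2)
print(V[176:190,264:286])
for u,v in((274,183),(258,166.5),(302,174)): print(ray(a,u,v,170))
```

```text
[[354 366 348 350 360 358 354 333 303 289 263 262 258 213 195 196 185 204
  197 204 222 237]
 [360 350 363 355 359 360 363 360 345 338 315 314 294 284 272 264 262 264
  264 282 295 312]
 [354 358 361 365 365 361 349 358 360 355 345 347 340 337 337 329 334 329
  345 330 338 354]
 [359 353 360 354 369 358 354 358 360 351 346 362 357 353 360 365 356 354
  355 359 352 371]
 [359 366 360 349 359 347 361 356 351 329 333 327 346 352 365 354 359 368
  360 356 360 358]
 [357 356 356 360 359 360 349 320 304 283 274 270 314 329 358 349 362 361
  359 357 361 358]
 [349 356 368 360 359 359 347 297 260 220 215 227 247 287 329 353 345 353
  347 347 361 354]
 [350 349 357 344 354 354 329 283 223 199 191 191 205 253 287 303 317 309
  313 322 338 345]
 [305 307 305 308 305 307 298 270 220 198 206 187 199 217 220 238 237 234
  243 271 297 306]
 [225 237 243 240 227 228 234 218 203 192 192 181 192 191 203 171 204 185
  207 214 224 231]
 [203 192 197 197 207 192 199 189 203 194 189 199 191 186 198 194 187 193
  194 180 197 195]
 [195 196 183 187 188 191 193 185 202 181 188 192 191 201 205 193 189 193
  196 186 193 194]
 [186 197 195 191 197 189 215 203 198 202 193 211 191 198 198 192 195 206
  189 195 187 194]
 [182 177 185 185 195 193 201 192 196 206 207 188 191 215 201 207 204 198
  216 212 202 206]]
[564.1 -59.2 170. ]
[525.1  20.6 170. ]
[644.1 -18.8 170. ]
```

```bash
python3 -m handwheel '[{"x":-6.3,"y":0,"z":-1.2,"roll":0},{"x":0,"y":12,"z":0,"roll":0},{"x":0,"y":8,"z":0,"roll":0},{"x":0,"y":0,"z":0,"roll":0},{"x":0,"y":0,"z":0,"roll":0}]'; python3 go.py 563.2 -59.5 309 -15; python3 -m handwheel '[{"x":0,"y":0,"z":0,"roll":0},{"x":0,"y":0,"z":0,"roll":0}]'; python3 go.py 563.2 -59.5 309 -15
```

```text
t: 7.25
position: [563.1, -58.4, 309.5]
eef_rot: [[-0.258, -0.001, 0.966], [-0.966, 0.0, -0.258], [0.0, -1.0, -0.001]]
ft_force: [-0.4, 0.2, -2.0]
gripper_width: 19.0
t 7.2 p [563.1 -58.4 309.5] jaw -15.0 roll 0.0 shift tool [1.  0.5 0.4] down [-0.  0. -1.] F [-0.4  0.2 -2. ] w 19.0 q [-0.1  0.3  0.1  1.4  0.   1.7]
t: 7.45
position: [563.4, -58.4, 310.2]
eef_rot: [[-0.258, 0.001, 0.966], [-0.966, 0.0, -0.258], [-0.0, -1.0, 0.001]]
ft_force: [0.5, 0.1, -2.5]
gripper_width: 19.1
t 7.5 p [563.4 -58.4 310.2] jaw -15.0 roll 0.0 shift tool [1.1 1.2 0. ] down [ 0.  0. -1.] F [ 0.5  0.1 -2.5] w 19.1 q [-0.1  0.3  0.1  1.4  0.   1.7]
```

```bash
python3 -m handwheel '[{"x":1,"y":2,"z":0,"roll":0},{"x":0,"y":2,"z":0,"roll":0},{"x":0,"y":2,"z":0,"roll":0}]'|grep -E "pos|force"; python3 -m handwheel '[{"x":0,"y":2,"z":0,"roll":0},{"x":0,"y":1,"z":0,"roll":0},{"x":0,"y":0,"z":0,"roll":0}]'|grep -E "pos|force"; python3 -m handwheel '[{"x":0,"y":2,"z":0,"roll":0},{"x":0,"y":0,"z":0,"roll":0}]'|grep -E "pos|force"
```

```text
position: [563.0, -59.4, 303.7]
ft_force: [0.7, -1.0, -1.9]
position: [563.0, -59.4, 300.7]
ft_force: [-0.5, -0.1, -0.8]
position: [563.1, -59.4, 298.8]
ft_force: [0.3, -1.0, -2.2]
```

```bash
python3 -m handwheel '[{"x":0,"y":2,"z":0,"roll":0},{"x":0,"y":2,"z":0,"roll":0},{"x":0,"y":0,"z":0,"roll":0}]'|grep -E "pos|force"; python3 -m handwheel '[{"x":0,"y":2,"z":0,"roll":0},{"x":0,"y":2,"z":0,"roll":0},{"x":0,"y":0,"z":0,"roll":0}]'|grep -E "pos|force"; python3 -m handwheel '[{"x":0,"y":2,"z":0,"roll":0},{"x":0,"y":0,"z":0,"roll":0}]'|grep -E "pos|force"
```

```text
position: [563.2, -59.6, 294.8]
ft_force: [1.7, -2.6, -2.9]
position: [563.2, -59.6, 290.8]
ft_force: [2.4, -3.1, -1.3]
position: [563.1, -59.5, 288.8]
ft_force: [2.6, -2.5, -1.7]
```

```bash
python3 -m handwheel '[{"x":0.6,"y":2,"z":0.8,"roll":0},{"x":0,"y":0,"z":0,"roll":0}]'|grep -E "pos|force"; python3 -m handwheel '[{"x":0,"y":1.5,"z":0,"roll":0},{"x":0,"y":0,"z":0,"roll":0}]'|grep -E "pos|force"; python3 -m handwheel '[{"x":0,"y":1,"z":0,"roll":0},{"x":0,"y":0,"z":0,"roll":0}]'|grep -E "pos|force"; python3 -m handwheel '[{"x":0,"y":1,"z":0,"roll":0},{"x":0,"y":0,"z":0,"roll":0}]'|grep -E "pos|force"
```

```text
position: [563.4, -59.9, 286.4]
ft_force: [0.4, -1.4, -3.1]
position: [563.4, -60.0, 285.0]
ft_force: [0.7, 0.3, -2.7]
position: [563.5, -60.0, 284.2]
ft_force: [0.5, -1.2, -2.8]
position: [563.5, -60.1, 283.2]
ft_force: [0.5, -0.5, -1.5]
```

```bash
python3 -m handwheel '[{"x":0,"y":1,"z":0,"roll":0},{"x":0,"y":0,"z":0,"roll":0}]'|grep -E "pos|force"; python3 -m handwheel '[{"x":0,"y":1,"z":0,"roll":0},{"x":0,"y":0,"z":0,"roll":0}]'|grep -E "pos|force"; python3 -m handwheel '[{"x":0,"y":1,"z":0,"roll":0},{"x":0,"y":0,"z":0,"roll":0}]'|grep -E "pos|force"
```

```text
position: [563.7, -60.1, 282.8]
ft_force: [-0.5, 0.5, 2.6]
position: [563.7, -60.1, 282.7]
ft_force: [-2.0, 0.0, 10.5]
position: [563.7, -60.1, 282.6]
ft_force: [-4.3, 0.5, 17.2]
```

Contact with the flange face is at TCP z≈282.8. I'll back off to a light bearing and swing in small rows, with a guard that stops the chain when the force changes.

```bash
cat > chk.py <<'E'
# stop the chain (exit 1) when the bearing force vanishes or something pushes back
import sys; from h import *
s=telemetry.read_state(); F=s["ft_force"]; p=s["position"]; C=np.array([583,1.5]); R=s["eef_rot"]
er=-R[:2,0] if 0 else R[:2,0]; r=F[:2]@er; tg=F[:2]@R[:2,2]
jaw=np.degrees(np.arctan2(R[1,2],R[0,2]))
print("t%.1f p %.1f %.1f z%.1f rad%.1f th%.1f jaw%.1f Fz%.1f Frad%.1f Ftan%.1f"%(s["t"],*p,np.hypot(*(p[:2]-C)),np.degrees(np.arctan2(*(p[:2]-C)[::-1])),jaw,F[2],r,tg))
sys.exit(0 if 1<F[2]<14 and np.hypot(r,tg)<16 else 1)
E
python3 -m handwheel '[{"x":0,"y":-1.6,"z":0,"roll":3},{"x":0,"y":0,"z":0,"roll":0}]' >/dev/null; python3 chk.py && python3 -m handwheel '[{"x":0,"y":0,"z":-2,"roll":1.76}]'>/dev/null && python3 chk.py && python3 -m handwheel '[{"x":0,"y":0,"z":-2,"roll":1.76}]'>/dev/null && python3 chk.py && python3 -m handwheel '[{"x":0,"y":0,"z":0,"roll":0}]'>/dev/null && python3 chk.py
```

```text
t10.7 p 563.8 -60.2 z282.7 rad64.6 th-107.3 jaw-18.0 Fz6.4 Frad1.0 Ftan-1.7
t10.8 p 562.7 -59.8 z282.8 rad64.6 th-108.3 jaw-19.7 Fz3.8 Frad0.0 Ftan2.9
t10.8 p 561.4 -59.4 z282.8 rad64.6 th-109.5 jaw-21.5 Fz2.1 Frad0.4 Ftan5.6
t10.9 p 561.2 -59.3 z282.8 rad64.6 th-109.8 jaw-21.5 Fz3.2 Frad0.5 Ftan5.1
```

```bash
python3 -m handwheel '[{"x":0,"y":0.4,"z":-1.5,"roll":1.3}]'>/dev/null && python3 chk.py && python3 -m handwheel '[{"x":0,"y":0,"z":-1.5,"roll":1.3}]'>/dev/null && python3 chk.py && python3 -m handwheel '[{"x":0,"y":0,"z":-1.5,"roll":1.3}]'>/dev/null && python3 chk.py && python3 -m handwheel '[{"x":0,"y":0,"z":-1.5,"roll":1.3}]'>/dev/null && python3 chk.py && python3 -m handwheel '[{"x":0,"y":0,"z":-1.5,"roll":1.3}]'>/dev/null && python3 chk.py && python3 -m handwheel '[{"x":0,"y":0,"z":-1.5,"roll":1.3}]'>/dev/null && python3 chk.py
```

```text
t11.1 p 560.4 -59.0 z282.8 rad64.6 th-110.5 jaw-22.7 Fz6.7 Frad1.4 Ftan7.3
t11.2 p 559.0 -58.5 z282.8 rad64.6 th-111.8 jaw-24.1 Fz3.4 Frad1.3 Ftan6.5
t11.2 p 557.6 -57.9 z282.7 rad64.6 th-113.1 jaw-25.4 Fz4.5 Frad1.4 Ftan7.4
t11.3 p 556.3 -57.3 z282.8 rad64.5 th-114.5 jaw-26.7 Fz5.2 Frad1.5 Ftan7.7
t11.4 p 554.9 -56.6 z282.7 rad64.5 th-115.8 jaw-28.0 Fz4.0 Frad1.0 Ftan7.5
t11.6 p 553.5 -55.9 z282.7 rad64.5 th-117.2 jaw-29.3 Fz4.9 Frad0.8 Ftan6.2
```

```bash
python3 -m handwheel '[{"x":0,"y":0,"z":-1.5,"roll":1.3}]'>/dev/null && python3 chk.py && python3 -m handwheel '[{"x":0,"y":0,"z":-1.5,"roll":1.3}]'>/dev/null && python3 chk.py && python3 -m handwheel '[{"x":0,"y":0,"z":-1.5,"roll":1.3}]'>/dev/null && python3 chk.py && python3 -m handwheel '[{"x":0,"y":0,"z":-1.5,"roll":1.3}]'>/dev/null && python3 chk.py && python3 -m handwheel '[{"x":0,"y":0,"z":-1.5,"roll":1.3}]'>/dev/null && python3 chk.py && python3 -m handwheel '[{"x":0,"y":0,"z":-1.5,"roll":1.3}]'>/dev/null && python3 chk.py && python3 -m handwheel '[{"x":0,"y":0,"z":-1.5,"roll":1.3}]'>/dev/null && python3 chk.py && python3 -m handwheel '[{"x":0,"y":0,"z":-1.5,"roll":1.3}]'>/dev/null && python3 chk.py
```

```text
t11.7 p 552.2 -55.2 z282.7 rad64.5 th-118.5 jaw-30.6 Fz4.1 Frad0.4 Ftan6.5
t11.8 p 550.8 -54.4 z282.7 rad64.5 th-119.9 jaw-31.9 Fz4.4 Frad0.2 Ftan5.9
t11.8 p 549.5 -53.7 z282.7 rad64.5 th-121.3 jaw-33.2 Fz3.9 Frad1.5 Ftan6.9
t11.9 p 548.2 -52.8 z282.7 rad64.5 th-122.6 jaw-34.5 Fz4.5 Frad1.0 Ftan5.6
t12.1 p 546.8 -51.9 z282.5 rad64.5 th-124.1 jaw-35.8 Fz3.7 Frad0.1 Ftan5.8
t12.2 p 545.0 -50.8 z282.0 rad64.7 th-126.0 jaw-37.1 Fz-0.1 Frad0.7 Ftan2.7
```

The bearing force vanished and z fell to 282.0: the pin has found the hole, after about 0.33 rad. I'll feed it down gently.

```bash
cat > dn.py <<'E'
import subprocess,sys; sys.exit(0 if subprocess.run(["python3","chk.py"]).returncode in (0,1) and (lambda F:F[2]<12 and abs(F[:2]).max()<16)(__import__("h").telemetry.read_state()["ft_force"]) else 1)
E
python3 -m handwheel '[{"x":0,"y":1,"z":0,"roll":0},{"x":0,"y":0,"z":0,"roll":0}]'>/dev/null && python3 dn.py && python3 -m handwheel '[{"x":0,"y":1,"z":0,"roll":0},{"x":0,"y":0,"z":0,"roll":0}]'>/dev/null && python3 dn.py && python3 -m handwheel '[{"x":0,"y":1.5,"z":0,"roll":0},{"x":0,"y":0,"z":0,"roll":0}]'>/dev/null && python3 dn.py && python3 -m handwheel '[{"x":0,"y":1.5,"z":0,"roll":0},{"x":0,"y":0,"z":0,"roll":0}]'>/dev/null && python3 dn.py
```

```text
t12.3 p 544.2 -50.4 z280.4 rad64.8 th-126.8 jaw-37.0 Fz0.4 Frad0.3 Ftan3.7
t12.6 p 544.1 -50.3 z279.3 rad64.8 th-126.9 jaw-37.1 Fz-1.8 Frad0.2 Ftan2.6
t12.8 p 544.0 -50.3 z277.8 rad64.8 th-127.0 jaw-37.1 Fz-2.7 Frad0.1 Ftan3.4
t12.9 p 544.0 -50.3 z276.3 rad64.8 th-127.0 jaw-37.1 Fz-2.3 Frad0.5 Ftan1.9
```

```bash
python3 -m handwheel '[{"x":0,"y":2,"z":0,"roll":0},{"x":0,"y":2,"z":0,"roll":0},{"x":0,"y":0,"z":0,"roll":0}]'>/dev/null && python3 dn.py && python3 -m handwheel '[{"x":0,"y":2,"z":0,"roll":0},{"x":0,"y":2,"z":0,"roll":0},{"x":0,"y":0,"z":0,"roll":0}]'>/dev/null && python3 dn.py && python3 -m handwheel '[{"x":0,"y":2,"z":0,"roll":0},{"x":0,"y":2,"z":0,"roll":0},{"x":0,"y":0,"z":0,"roll":0}]'>/dev/null && python3 dn.py && python3 -m handwheel '[{"x":0,"y":2,"z":0,"roll":0},{"x":0,"y":1,"z":0,"roll":0},{"x":0,"y":0,"z":0,"roll":0}]'>/dev/null && python3 dn.py && python3 -m handwheel '[{"x":0,"y":1,"z":0,"roll":0},{"x":0,"y":0,"z":0,"roll":0}]'>/dev/null && python3 dn.py && python3 -m handwheel '[{"x":0,"y":1,"z":0,"roll":0},{"x":0,"y":0,"z":0,"roll":0}]'>/dev/null && python3 dn.py && python3 -m handwheel '[{"x":0,"y":1,"z":0,"roll":0},{"x":0,"y":0,"z":0,"roll":0}]'>/dev/null && python3 dn.py
```

```text
t13.2 p 544.0 -50.3 z272.2 rad64.8 th-127.0 jaw-37.1 Fz-3.6 Frad-0.1 Ftan2.5
t13.6 p 544.0 -50.3 z268.2 rad64.8 th-127.0 jaw-37.1 Fz-4.3 Frad1.0 Ftan3.2
t13.8 p 544.0 -50.3 z264.3 rad64.8 th-127.0 jaw-37.1 Fz-3.6 Frad-0.0 Ftan2.7
t14.2 p 544.0 -50.3 z261.4 rad64.8 th-127.0 jaw-37.1 Fz-3.2 Frad0.6 Ftan2.5
t14.3 p 544.1 -50.3 z260.5 rad64.8 th-126.9 jaw-37.1 Fz-1.9 Frad0.3 Ftan2.0
t14.6 p 544.1 -50.2 z259.5 rad64.8 th-127.0 jaw-37.1 Fz-1.8 Frad0.8 Ftan2.2
t14.8 p 544.1 -50.2 z258.8 rad64.7 th-126.9 jaw-37.1 Fz2.1 Frad0.9 Ftan0.6
```

Collar contact comes at z 258.8, exactly as predicted. I'll press slightly to confirm, relax, then open.

```bash
python3 -m handwheel '[{"x":0,"y":1,"z":0,"roll":0},{"x":0,"y":0,"z":0,"roll":0}]'>/dev/null; python3 chk.py; python3 -m handwheel '[{"x":0,"y":-0.8,"z":0,"roll":0},{"x":0,"y":0,"z":0,"roll":0}]'>/dev/null; python3 chk.py;  python3 - <<'E'
from h import *
a=viewer.snapshot("side"); save(a,"s5.png",(120,220,220,340),5)
E
```

```text
t14.9 p 544.1 -50.2 z258.7 rad64.7 th-127.0 jaw-37.1 Fz9.3 Frad2.3 Ftan-1.6
t15.2 p 544.1 -50.2 z258.8 rad64.7 th-126.9 jaw-37.1 Fz5.6 Frad1.9 Ftan-0.2
```

View pics/s5.png

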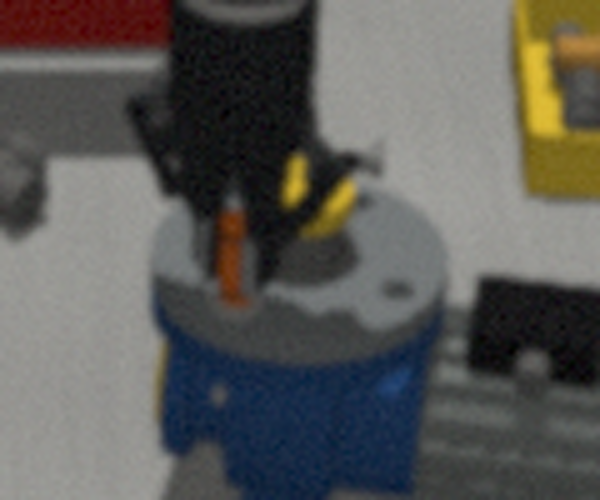

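The collar is down on the ring at about (237,300) and the handle stands upright in the fingers. Now I release and retreat straight up.

```bash
python3 -m handwheel '[{"x":0,"y":0,"z":0,"roll":0},{"x":0,"y":0,"z":0,"roll":0},{"x":0,"y":0,"z":0,"roll":0},{"x":0,"y":0,"z":0,"roll":0},{"x":0,"y":0,"z":0,"roll":0}]' 0.4; python3 -m handwheel '[{"x":0,"y":-10,"z":0,"roll":0},{"x":0,"y":-20,"z":0,"roll":0},{"x":0,"y":-40,"z":0,"roll":0},{"x":0,"y":-40,"z":0,"roll":0},{"x":0,"y":-40,"z":0,"roll":0}]'; python3 go.py 400 -250 430
```

```text
t: 15.7
position: [544.1, -50.2, 258.3]
eef_rot: [[-0.603, -0.0, 0.798], [-0.798, 0.0, -0.603], [-0.0, -1.0, -0.0]]
ft_force: [0.5, -0.1, 0.9]
gripper_width: 51.3
t: 16.2
position: [543.7, -50.2, 410.8]
eef_rot: [[-0.603, 0.001, 0.798], [-0.798, 0.0, -0.603], [-0.0, -1.0, 0.0]]
ft_force: [2.1, -0.2, 0.4]
gripper_width: 51.0
t 16.2 p [543.7 -50.2 410.8] jaw -37.1 roll 0.0 shift tool [246.  -19.3   5.9] down [ 0.  0. -1.] F [ 2.1 -0.2  0.4] w 51.0 q [-0.1  0.3  0.3  1.6  0.   2.1]
```

```bash
python3 -m handwheel '[{"x":40,"y":-4,"z":0,"roll":0},{"x":45,"y":-4,"z":0,"roll":0},{"x":45,"y":-4,"z":0,"roll":0},{"x":40,"y":-4,"z":0,"roll":0},{"x":30,"y":0,"z":0,"roll":0}]' |head -2; python3 -m handwheel '[{"x":0,"y":0,"z":0,"roll":0},{"x":0,"y":0,"z":0,"roll":0}]'|head -2
python3 - <<'E'
from h import *
np.set_printoptions(precision=1,suppress=True)
a=viewer.snapshot("side"); b=viewer.snapshot("top"); save(a,"s6.png",(120,320,200,400),3)
for n,i in(("side",a),("top",b)):
    P=pts(i);h=cv2.cvtColor(i["pixels"],cv2.COLOR_RGB2HSV);x,y,z=P[...,0],P[...,1],P[...,2]
    m=(h[...,0]<18)&(h[...,1]>120)&(abs(x-550)<40)&(abs(y+40)<40)&(z>172)
    print(n,m.sum(),P[m].min(0) if m.any() else "",P[m].max(0) if m.any() else "")
    k=(abs(x-545)<40)&(abs(y+48)<35)&(z>173)&(z<178)
    print(k.sum(),np.median(P[k],0) if k.any() else "")
E
```

```text
t: 16.7
position: [421.9, -211.2, 425.9]
t: 16.9
position: [423.2, -210.2, 425.1]
side 115 [536.4 -63.7 176.8] [558.5  -1.6 228.8]
68 [558.6 -42.5 175. ]
top 31 [532.9 -55.9 192.9] [550.3 -39.2 229.7]
94 [545.9 -36.8 174.3]
```

View pics/s6.png

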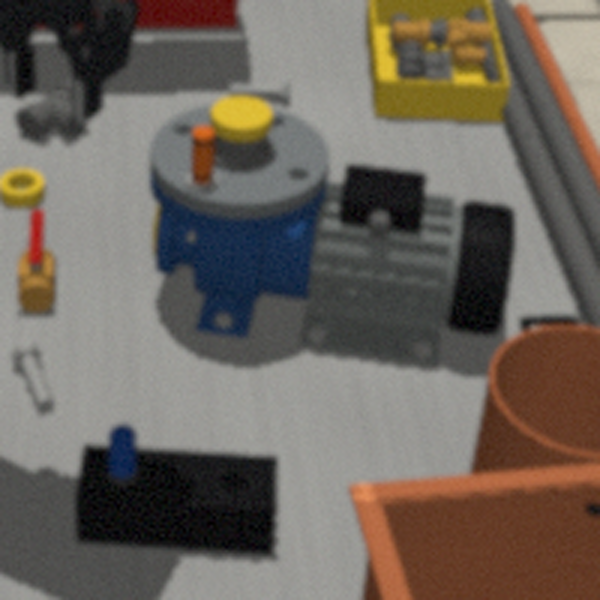

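The pin stands upright in the ring at (203,155), with its handle spanning z≈177 to 228 (expected 175–225). The punch is still in the block and the loose items are undisturbed.

```bash
python3 -c "
from station import env; print(env.close_job())"
```

```text
the job is handed in; nothing more can be done
None
```

The job is done and handed in at about 17 s on the robot's clock. The pin went into the near-right ring hole. I swung the ring clockwise about 0.33 rad with roughly 4–7 N of downward force, until the pin dropped into a flange hole. Pushing it home took under 10 N, and I then let go and moved the arm clear.

- **Seating:** the collar met the ring at TCP z 258.8 mm, 24 mm below where the pin first touched the flange, exactly as the sizes given predict.
- **Final picture:** the handle stands upright from about 177 to 229 mm above the table, against 175 to 225 mm expected. The small difference at the top looks like camera noise.
- **Forces:** the highest downward force I read was about 17 N. It came while I was finding the flange face, and I backed off to a light touch before swinging.
- **Other items:** the punch, and the loose items that show in the last side picture, looked undisturbed. The spanner and the second bolt were not clear enough in it to check, but the arm did not work near either.

The two cameras disagreed by about 2 mm on the outlet axis, which did not affect the fit. No check failed.

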